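Turn the bead dish to face the bowl and hold it

TASK

Hang the toy headphones that stand over the bowl of beads on the steel rail by their crown, one cup on each side of the bar, and let go of them. Then take the bead dish by its handle, lift it straight up about 8 cm above its cork mat and only then turn it a quarter turn in the air so that its pouring lip points at the bowl, keeping it level and the loose ball in the middle all the while. Finish still holding the dish there, level and still above its mat, and leave the bowl and the other toys where they are.

Things in the scene. Friction and masses are not known exactly. Their poses are not given: they have to be found in the camera images.
- headphones: Toy headphones, grey plastic, 156 mm wide, 137 mm tall, about 130 g, standing on their ear cups astride the bowl. Origin midway between the cups at their undersides; z up, y cup to cup, x across the band. Cups 46 mm (x), 50 mm tall, 116 mm apart. The band, 24 mm wide, 6 mm thick, arches in the y-z plane; crown top at z = 101 mm.
- headphones_bow (a point): Centre of the moulded bow that stands on the headphones' crown and serves as grip: flat-sided block 16 mm thick in x, 36 mm long in y, from z = 101 to 137 mm of the headphones (this point: z = 119 mm). Axes as the headphones.
- crown_under (a point): Middle of the underside of the headphones' crown, which rests on the bar when hung: z = 95 mm of the headphones. The crown is flat for 32 mm along y and slopes down beyond. Axes as the headphones.
- rail_mid (a point): Middle of the steel rail's bar: round, 14 mm thick, its axis 160 mm above the bench, 260 mm long along this frame's y, on a post at each end. Fixed to the bench; its place and yaw vary. x is horizontal across the bar, z up.
- rail: The rail as a whole; origin on the bench under the middle of the bar, y along the bar.
- dish: Round wooden bead dish, 130 mm across, rim 29 mm high, about 200 g, on the cork mat. Origin at the centre of its underside; z up; x along its pouring lip, a short open trough ending 89 mm from the centre. At the start the lip points roughly to the robot and the bowl lies a quarter turn (within 8 degrees) to its left or right.
- dish_centre (a point): Centre of the inside of the dish, a shallow cone (8 degrees) lowest here, 10 mm above the underside.
- dish_handle (a point): Centre of the grip bar of the dish's arched handle, which spans from the rim at -y to the rim at +y. Straight flat-sided bar 14 mm thick in x, 50 mm long in y, 18 mm tall; this point is 107 mm above the underside, over the centre of the dish. Axes as the dish.
- ball_center (a point): Centre of the loose wooden ball, 28 mm across, 12 g, that lies in the middle of the dish under the handle.
- mat: Round cork mat under the dish, 120 mm across, 4 mm thick, fixed to the bench. Origin at the centre of its underside.
- bowl: White ceramic bowl of wooden beads, 88 mm across, 45 mm tall, some 200 mm from the dish on one side (which side varies). Loose, 0.4 kg. Origin at the centre of its underside.
- music_box: White plastic press-button musical box, 100 by 100 by 40 mm, on the other side of the dish. Loose bystander. Origin at the centre of its underside.
- helicopter: Green plastic toy helicopter, about 145 mm long and 92 mm tall. Loose bystander. Origin under its cabin.
- rabbit: Pink hard silicone rabbit, 120 mm tall, 60 mm wide. Loose bystander. Origin under its middle.
- keyring: Steel ring with three white plastic toy keys, lying flat, about 120 mm long. Loose bystander. Origin at the centre of the ring.

How it is judged (in metres and radians):
On the way, in this order (a step that is already met when the one before it is completed fails the run):
1. the headphones hang on the rail by their crown, let go, while the dish still stands on its mat (contact force between headphones and rail above 0.1 N and height (world z) of headphones above 0.02 m and angle between headphones's own z axis and vertical below 0.45 rad and y of crown_under in the frame of rail_mid between -0.1 and 0.1 m and x of crown_under in the frame of rail_mid between -0.03 and 0.03 m and z of crown_under in the frame of rail_mid between -0.012 and 0.03 m and contact force between headphones and the arm below 0.05 N and contact force between headphones and the fingers below 0.05 N and height (world z) of dish below 0.012 m), for 0.3 s.
2. the dish is lifted clear of its mat by at least 4 cm, not yet turned towards the bowl, ball in the middle (height (world z) of dish above 0.044 m and x of bowl in the frame of dish below 0.12 m and contact force between the fingers and dish above 1 N and horizontal distance between ball_center and dish_centre below 0.018 m and distance between ball_center and dish_centre below 0.03 m), for 0.1 s.
At the end, for the whole second after the job is handed in: Headphones hang free on the bar by their crown; the dish is held by the fingers alone, 50-130 mm above its mat (within 50 mm sideways), still, level within 7 deg, lip pointing at the bowl (its centre within 45 mm of the lip line), ball within 18 mm of the dish centre (contact force between headphones and rail above 0.1 N and height (world z) of headphones above 0.02 m and angle between headphones's own z axis and vertical below 0.45 rad and y of crown_under in the frame of rail_mid between -0.1 and 0.1 m and x of crown_under in the frame of rail_mid between -0.03 and 0.03 m and z of crown_under in the frame of rail_mid between -0.012 and 0.03 m and contact force between headphones and the arm below 0.05 N and contact force between headphones and the fingers below 0.05 N and height (world z) of dish between 0.054 and 0.134 m and horizontal distance between dish and mat below 0.05 m and angle between dish's own z axis and vertical below 0.12 rad and x of bowl in the frame of dish above 0.12 m and y of bowl in the frame of dish between -0.045 and 0.045 m and contact force between the fingers and dish above 1 N and contact force between dish and bowl below 0.05 N and contact force between dish and headphones below 0.05 N and contact force between dish and rail below 0.05 N and contact force between dish and music_box below 0.05 N and linear speed of dish below 0.03 m/s and angular speed of dish below 0.2 rad/s and linear speed of ball below 0.06 m/s and horizontal distance between ball_center and dish_centre below 0.018 m and distance between ball_center and dish_centre below 0.03 m); the arm keeps its last pose, push and grip.
It fails at once if the ball rolled more than 28 mm from the centre of the dish (horizontal distance between ball_center and dish_centre above 0.028 m).
It fails at once if the dish was tilted by more than 14 degrees (angle between dish's own z axis and vertical above 0.25 rad).
It fails at once if the bowl was moved by more than 35 mm (distance of bowl from where it was at the start of the episode above 0.035 m).
It fails at once if another toy (musical box, helicopter, rabbit, keyring) was moved by more than 30 mm (distance of any of music_box, helicopter, rabbit, keyring from where it was at the start of the episode above 0.03 m).
It also fails if it takes over 64 s, if anything falls off the work surface, if the arm or the gripper's body presses on something with over 40 N, if the wrist force passes 120 N, or if a joint passes its speed limit or range.

ROBOT

A 6-joint arm with a two-finger parallel gripper is mounted at the origin on the work surface. World frame = base frame: x ahead of the robot, y to its left, z up, the work surface at z = 0. Lengths are in m, angles in degrees, forces in N, time in s.
With the tool pointing down it reaches from about 0.25 to 0.725 m from the base axis. Payload 9.7 kg.
Tool frame: the origin (TCP) lies at the very end of the fingers, on their centre line; the grasp point (between the pads) lies 19 mm behind it; z points along the fingers, y is the line along which they close (so a half turn about z gives the same grasp; the last joint's range is limited). The gripper opens to 85 mm and grips with 20 to 120 N. Pads are 22 mm wide; open, the fingers measure 114 mm over their backs; the gripper's body (76 mm by 85 mm) begins 54 mm behind the grasp point. The pads swing forward as they close: fully open they stand 13 mm farther back than shut.
Start: joints at [76.547, 4.979, 10.078, 95.1, 0, 90], TCP at [0.128, 0.535, 0.231] pointing down, gripper open.
Joint ranges: [-179.16, 179.16], [-48.56, 103.87], [-65.8, 70.77], [-126.05, 130.52], [-82.76, 87.17], [-180, 180]. Speed limits (degrees/s): [127.2, 127.2, 147.25, 180, 180, 180].

INTERFACE

Orientations are given as [roll, pitch, yaw] about the fixed x, y, z axes, in that order (R = Rz(yaw) Ry(pitch) Rx(roll)).
In Python, from workcell import bot gives the robot as it stands.
- The arm moves only by the tool arm_command, never from a script. Its argument "series" is a list of rows, each a list of 4 numbers: the shift along the tool's x, y, z in m, then the turn about the tool's z in rad. A call has exactly 5 rows; each row is the pose to reach, as a shift and turn from the pose commanded when the call began, along the tool's axes at that moment; what a row does not reach only later rows make up. A row lasts 1/10 s, in which the tool goes at most 50 mm and 8.59 degrees, less where a joint would pass 70% of its speed; a pose out of reach is approached as far as the arm can. A call with a gripper value outside its range is refused whole. "hand" is the finger opening in m, from 0 to 0.0854, set as the call begins (left out, the last holds). The fingers move at their own pace and stop on an object; "grip_force" is the grip in N (left out, the last holds). Time passes only in rows, so rows that repeat a pose let the fingers close, or fill a call up. It gives the time, the measured TCP pose, the force, the opening and the grip force at its end, in the units of the state.
- bot.get_obs(): the state, without advancing time (a new reading comes with each control period).
- bot.camera(name): name is "scene" or "top" or "wrist"; returns a dict with "color" (384x512x3 uint8, blue, green, red), "camera_matrix" (3x3 intrinsics, pixels), "dist_coeffs" ([k1, k2, p1, p2, k3] as OpenCV has them; the pictures are not rectified), "xyz" and "orientation" of the camera in the world; the wrist camera has in their place "T_tool_cam" (4x4, takes a point from camera to tool coordinates, whose origin is the TCP and whose axes are the flange's). Camera axes: x right, y up, looking along -z (the intrinsics and any distortion apply to the point x, -y, -z); pixel columns grow to the right and rows downward; lengths in m; the calibration is good to about 2 mm. A picture is of the moment at which its call begins: read the wrist's pose just before it. There is no depth.
- bot.job_done(): hands the job in; it is judged then, once.
Trained networks look in the newest picture that a camera, given by its name, has taken for a name from the list of things; names that differ only in an ending like _2 or _b are one class to them, and where a whole thing is asked for, a point or a joint stands for the part that bears it (a point fixed in the world has none). Each returns a list of dicts, best first, with "confidence" (0 to 1); they miss things now and then, are a little off and sometimes report something else, mostly with a low value. They report only what shows in the picture. A call takes as long as a camera call.
- bot.find_in(camera, target): "location" ([column, row] in pixels, amid what is visible of it).
- bot.mark_of(camera, target): "location" ([column, row] in pixels: a listed point, or the origin of a listed thing).
The state is a dict: "time": time; "q": joint angles; "qd": joint speeds; "joint_efforts": joint torques, N m; "ee_pos": TCP position; "tcp_rot": TCP orientation; "wrist_force": force on the tool from outside, world axes, zero at the start; "torque": the same for the moment, N m; "opening": finger opening in m; "grasp_force": force on a finger pad.
Only numpy, scipy, OpenCV 4.12 (cv2) and the standard library are available. Lean on these libraries where they do the work, as an engineer would, in place of code of your own. Each camera call takes 0.05 s, during which the arm holds its last target. There are 200 camera calls.

## Working session

There is one attempt and no reset: what is moved stays moved. The work goes in short steps, Python scripts to look and compute and a tool call to move; the robot and the scene stay as the last step left them, time stands still between calls to the robot, and variables do not carry over. Pictures are saved under pics/ and viewed, at most 10 in all, crops included, and the job is handed in when it is done.

Besides the shell and the picture viewer there is one more tool, called in YAML: its name, and indented under it one key for each argument. arm_command: Moves the arm, as the interface text tells. Its arguments: {"type":"object","properties":{"series":{"type":"array"},"hand":{"type":"number"},"grip_force":{"type":"number"}},"required":["series"]}

```bash
mkdir -p pics; cat > h.py <<'E'
import numpy as np, cv2
from scipy.spatial.transform import Rotation as R
from workcell import bot
def cam(name,save=None):
    o=bot.get_obs(); c=bot.camera(name)
    if save: cv2.imwrite('pics/'+save,c['color'])
    if 'T_tool_cam' in c:
        T=np.eye(4);T[:3,:3]=R.from_euler('xyz',o['tcp_rot'],degrees=True).as_matrix();T[:3,3]=o['ee_pos']
        T=T@np.array(c['T_tool_cam'])
    else:
        T=np.eye(4);T[:3,:3]=R.from_euler('xyz',c['orientation'],degrees=True).as_matrix();T[:3,3]=c['xyz']
    return dict(K=np.array(c['camera_matrix'],float),D=np.array(c['dist_coeffs'],float),T=T)
def ray(c,px):
    u=cv2.undistortPoints(np.array([[px]],float),c['K'],c['D'])[0,0]
    d=c['T'][:3,:3]@np.array([u[0],-u[1],-1]); return c['T'][:3,3],d/np.linalg.norm(d)
def atz(c,px,z):
    o,d=ray(c,px); return o+d*(z-o[2])/d[2]
def proj(c,p):
    q=np.linalg.inv(c['T'])@np.append(p,1); q=np.array([q[0],-q[1],-q[2]])
    return cv2.projectPoints(q.reshape(1,1,3),np.zeros(3),np.zeros(3),c['K'],c['D'])[0][0,0]
def tri(rs):
    A=0;b=0
    for o,d in rs:
        P=np.eye(3)-np.outer(d,d);A=A+P;b=b+P@o
    x=np.linalg.solve(A,b); return x,[float(np.linalg.norm((np.eye(3)-np.outer(d,d))@(x-o))) for o,d in rs]
E
python3 - <<'E'
from h import *
np.set_printoptions(precision=4,suppress=True)
print(bot.get_obs())
names=['headphones','headphones_bow','crown_under','rail_mid','rail','dish','dish_centre','dish_handle','ball_center','mat','bowl','music_box','helicopter','rabbit','keyring']
cs={n:cam(n,n+'0.png') for n in ['scene','top']}
for n in cs: print(n,cs[n]['T'][:3,3],cs[n]['K'][0,0])
for t in names:
    rs=[];s=t
    for n in cs:
        m=bot.mark_of(n,t)
        if m: s+=f" {n} {np.round(m[0]['location'],1)} {m[0]['confidence']:.2f}"; rs.append(ray(cs[n],m[0]['location']))
    if len(rs)==2: x,e=tri(rs); s+=f" -> {x.round(4)} err {e[0]:.4f}"
    print(s)
a=cv2.imread('pics/top0.png');b=cv2.imread('pics/scene0.png')
E
```

```text
{'time': 0.0, 'q': array([76.5471,  5.0094, 10.0334, 95.0982, -0.0018, 89.9999]), 'qd': array([ 0.0565, -0.0256, -0.0776,  0.0204, -0.0629, -0.0183]), 'joint_efforts': array([ -0.0009, -52.0386,  46.4807,   0.0163,  -0.0001,  -0.    ]), 'ee_pos': array([0.1279, 0.5347, 0.2306]), 'tcp_rot': array([-179.9258,    0.0018,  166.5472]), 'wrist_force': array([ 0.2717,  0.0127, -0.1478]), 'torque': array([-0.0025, -0.0149, -0.0146]), 'grasp_force': 0.0, 'opening': 0.08564977738023073}
scene [ 0.8379 -0.6038  0.988 ] 404.6213012335111
top [ 0.4252 -0.0205  1.3781] 429.52964197100806
headphones scene [284.8 164.1] 0.95 top [177.6 187.6] 0.71 -> [ 0.5322  0.2231 -0.0109] err 0.0139
headphones_bow scene [288.7 136.7] 0.80 top [176.9 187.9] 0.62 -> [0.5306 0.2078 0.1245] err 0.0011
crown_under scene [247.  181.7] 0.71 top [178.9 191.4] 0.82 -> [ 0.4786  0.1816 -0.0526] err 0.0756
rail_mid scene [307.6 207.7] 0.67 top [261.8 128.5] 0.59 -> [ 0.6928 -0.041   0.1774] err 0.0046
rail
dish scene [245.8 205.7] 0.62 top [243.2 201.9] 0.68 -> [ 0.4916  0.0134 -0.0095] err 0.0080
dish_centre scene [244.3 205. ] 0.64 top [246.2 205.4] 0.66 -> [ 0.4844  0.0066 -0.0032] err 0.0027
dish_handle scene [246.3 181.3] 0.69 top [244.3 198.1] 0.91 -> [0.4978 0.0079 0.1173] err 0.0060
ball_center scene [252.7 200.8] 0.64 top [247.8 202.3] 0.50 -> [0.5016 0.0066 0.0268] err 0.0077
mat scene [249.6 205.6] 0.61 top [246.  204.9] 0.43 -> [ 0.4921  0.0112 -0.0088] err 0.0043
bowl scene [288.3 164.8] 0.91 top [181.7 191. ] 0.89 -> [ 0.5327  0.2174 -0.012 ] err 0.0004
music_box scene [203.5 253. ] 0.75 top [308.7 213.7] 0.73 -> [ 0.4602 -0.1922  0.0032] err 0.0004
helicopter scene [349.  136.9] 0.56 top [121.1 153.8] 0.85 -> [ 0.6613  0.4199 -0.0101] err 0.0084
rabbit scene [219.2 360. ] 0.58 top [377.5 160.5] 0.69 -> [ 0.636  -0.4174 -0.0101] err 0.0016
keyring scene [122.1 322.9] 0.76
```

View pics/top0.png

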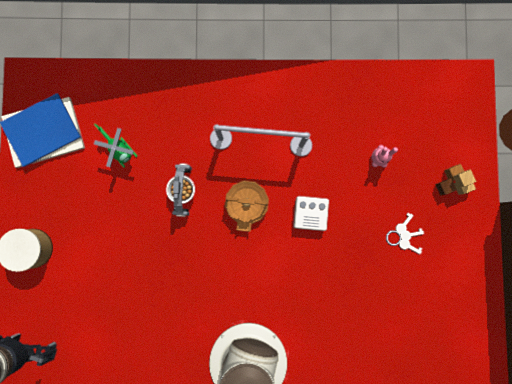

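View pics/scene0.png

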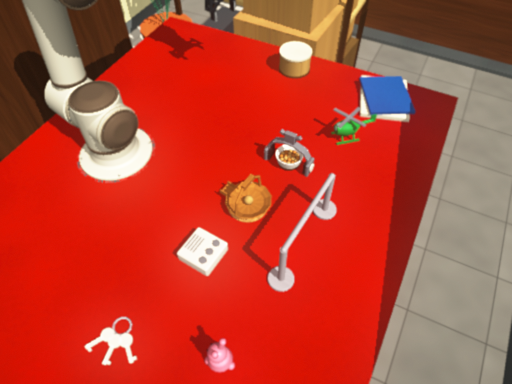

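```bash
cat >> h.py <<'E'
def to(p,yaw=None,o=None):
    "shift in present tool axes and turn for a pointing-down target"
    o=o or bot.get_obs(); M=R.from_euler('xyz',o['tcp_rot'],degrees=True).as_matrix()
    s=M.T@(np.array(p)-o['ee_pos']); t=0 if yaw is None else -np.radians((yaw-o['tcp_rot'][2]+180)%360-180)
    print('shift',s.round(4),'turn',round(float(t),4),'dist',np.linalg.norm(s).round(3))
E
python3 - <<'E'
from h import *
np.set_printoptions(precision=4,suppress=True)
print(np.array(bot.camera('wrist')['T_tool_cam']),bot.camera('wrist')['camera_matrix'])
t=cam('top','t1.png')
for px in [(216,128),(307,134)]: print(atz(t,px,.16))
for px in [(181,165),(179,212)]: print(atz(t,px,.06))
to([.45,.12,.40],180)
a=cv2.imread('pics/t1.png')[110:240,150:330]
cv2.imwrite('pics/t1c.png',cv2.resize(a,None,fx=4,fy=4,interpolation=cv2.INTER_CUBIC))
E
```

```text
[[-0.0006  0.9581  0.2864  0.0737]
 [ 1.      0.001  -0.001  -0.0009]
 [-0.0013  0.2864 -0.9581 -0.1428]
 [ 0.      0.      0.      1.    ]] [[274.9704   0.     256.0604]
 [  0.     274.9704 192.2848]
 [  0.       0.       1.    ]]
[0.7017 0.0926 0.16  ]
[ 0.6852 -0.1689  0.16  ]
[0.608  0.2088 0.06  ]
[0.463  0.2124 0.06  ]
shift [-0.4097 -0.3286 -0.1687] turn -0.2347 dist 0.552
```

View pics/t1c.png

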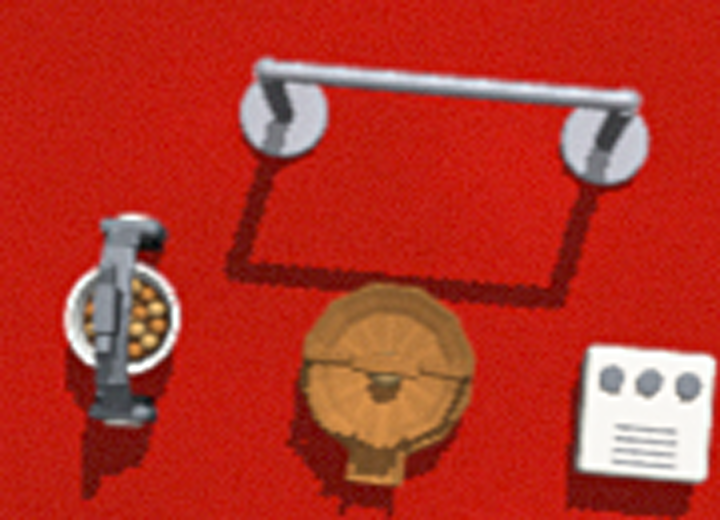

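arm_command:
  series:
    - [-0.034,-0.027,-0.014,0]
    - [-0.068,-0.055,-0.028,0]
    - [-0.102,-0.082,-0.042,0]
    - [-0.137,-0.11,-0.056,0]
    - [-0.171,-0.137,-0.07,0]

```text
time: 2.25
ee_pos: [0.263, 0.3603, 0.302]
tcp_rot: [180.0, 0.0, 166.6]
wrist_force: [1.9, 0.3, 0.1]
opening: 0.0855
grasp_force: 0.0
```

arm_command:
  series:
    - [-0.034,-0.027,-0.014,0]
    - [-0.068,-0.055,-0.028,0]
    - [-0.102,-0.082,-0.042,0]
    - [-0.137,-0.11,-0.056,0]
    - [-0.171,-0.137,-0.07,0]

```text
time: 2.75
ee_pos: [0.3975, 0.1871, 0.3721]
tcp_rot: [180.0, 0.0, 166.5]
wrist_force: [0.6, 1.9, 0.4]
opening: 0.0855
grasp_force: 0.0
```

arm_command:
  series:
    - [-0.034,-0.027,-0.014,0]
    - [-0.068,-0.055,-0.028,-0.13]
    - [-0.068,-0.055,-0.028,-0.235]
    - [-0.068,-0.055,-0.028,-0.235]
    - [-0.068,-0.055,-0.028,-0.235]

```text
time: 3.25
ee_pos: [0.45, 0.1197, 0.3992]
tcp_rot: [180.0, -0.0, 179.8]
wrist_force: [-0.3, 0.1, 0.1]
opening: 0.0858
grasp_force: 0.0
```

```bash
python3 - <<'E'
from h import *
np.set_printoptions(precision=4,suppress=True)
o=bot.get_obs();print(o['q'],o['ee_pos'],o['tcp_rot'])
c=cam('wrist','w1.png')
for t,z in [('headphones_bow',.137),('headphones_bow',.119),('rail_mid',.16),('dish_handle',.111),('dish_centre',.014),('bowl',0),('ball_center',.03)]:
    for m in bot.mark_of('wrist',t)[:1]: print(t,z,np.round(m['location'],1),round(m['confidence'],2),atz(c,m['location'],z))
a=cv2.imread('pics/w1.png');cv2.imwrite('pics/w1b.png',cv2.resize(a,(800,600),interpolation=cv2.INTER_CUBIC))
E
```

```text
[ 14.896    1.2118  25.7711 114.5718   0.0075  15.0603] [0.45   0.1197 0.3992] [179.996   -0.014  179.8357]
headphones_bow 0.137 [306.7 208.4] 0.75 [0.5238 0.1986 0.137 ]
headphones_bow 0.119 [306.7 208.4] 0.75 [0.5304 0.2021 0.119 ]
rail_mid 0.16 [161.3 307.6] 0.95 [ 0.6916 -0.0404  0.16  ]
dish_handle 0.111 [186.8 184. ] 0.73 [0.4905 0.0069 0.111 ]
dish_centre 0.014 [199.2 175.4] 0.97 [0.4988 0.0074 0.014 ]
bowl 0 [301.3 190.2] 0.86 [0.534  0.2123 0.    ]
ball_center 0.03 [196.5 171.8] 0.61 [0.488  0.0061 0.03  ]
```

View pics/w1b.png

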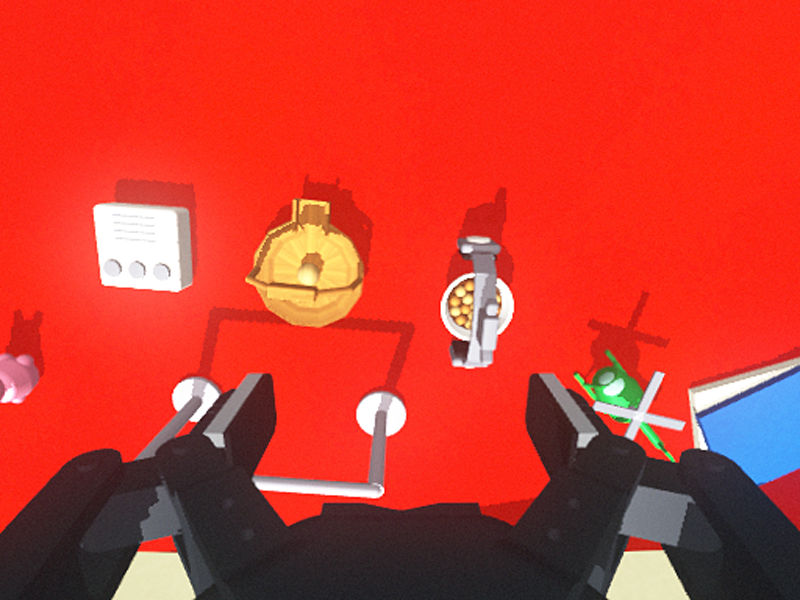

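arm_command:
  series:
    - [-0.02,0.021,0.035,0]
    - [-0.04,0.042,0.07,0]
    - [-0.06,0.063,0.105,0]
    - [-0.08,0.083,0.14,0]
    - [-0.08,0.083,0.14,0]

```text
time: 4.15
ee_pos: [0.5301, 0.2041, 0.2527]
tcp_rot: [-179.8, -0.4, -179.9]
wrist_force: [-1.1, 0.0, -0.8]
opening: 0.0853
grasp_force: 0.0
```

```bash
python3 - <<'E'
from h import *
np.set_printoptions(precision=4,suppress=True)
o=bot.get_obs();print(o['ee_pos'],o['tcp_rot'])
c=cam('wrist','w2.png');s=cam('scene')
for t,z in [('headphones_bow',.119),('crown_under',.095),('headphones',0),('bowl',0)]:
    for m in bot.mark_of('wrist',t)[:1]:
        print(t,z,np.round(m['location'],1),round(m['confidence'],2),atz(c,m['location'],z))
        for k in bot.mark_of('scene',t)[:1]: print(tri([ray(c,m['location']),ray(s,k['location'])]),k['confidence'])
a=cv2.imread('pics/w2.png');cv2.imwrite('pics/w2b.png',cv2.resize(a,(800,600),interpolation=cv2.INTER_CUBIC))
E
```

```text
[0.5301 0.2041 0.2527] [-179.8439   -0.449  -179.9109]
headphones_bow 0.119 [258.8 186.4] 0.57 [0.5314 0.2062 0.119 ]
(array([0.5292, 0.2071, 0.1336]), [0.0018921621150540398, 0.0018921621150539047]) 0.77
crown_under 0.095 [260.3 181.5] 0.78 [0.5321 0.2081 0.095 ]
(array([0.5367, 0.211 , 0.096 ]), [0.005446617665326764, 0.005446617665326741]) 0.6
headphones 0 [265.6 163.8] 0.87 [0.5292 0.217  0.    ]
(array([0.527 , 0.2162, 0.0062]), [0.0012186380542664522, 0.0012186380542662674]) 0.73
bowl 0 [258.3 165. ] 0.94 [0.531  0.2064 0.    ]
(array([0.5286, 0.2054, 0.0036]), [0.001963014311466629, 0.001963014311466698]) 0.64
```

View pics/w2b.png

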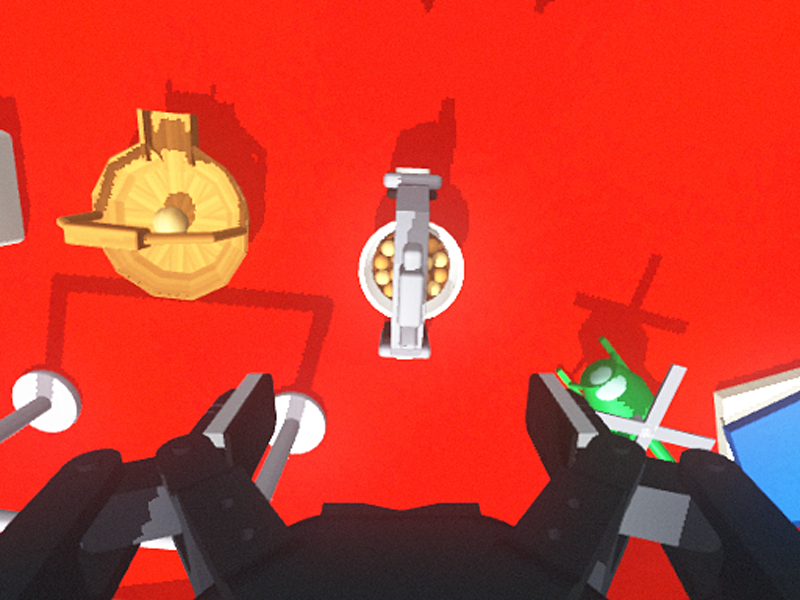

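arm_command:
  series:
    - [0,0.002,0.04,0]
    - [-0.001,0.002,0.08,0]
    - [-0.001,0.002,0.12,0]
    - [-0.001,0.002,0.14,0]
    - [-0.001,0.002,0.15,0]
  hand: 0.05

```text
time: 5.15
ee_pos: [0.5302, 0.2041, 0.1072]
tcp_rot: [-179.9, -0.1, -180.0]
wrist_force: [0.2, -0.6, -0.7]
opening: 0.0504
grasp_force: 0.0
```

arm_command:
  series:
    - [0,0,0,0]
    - [0,0,0,0]
    - [0,0,0,0]
    - [0,0,0,0]
    - [0,0,0,0]

```text
time: 5.65
ee_pos: [0.5315, 0.2047, 0.1101]
tcp_rot: [180.0, 0.1, -180.0]
wrist_force: [0.8, -0.2, 0.1]
opening: 0.0499
grasp_force: 0.0
```

```bash
python3 - <<'E'
from h import *
c=cam('wrist','w3.png');print(bot.get_obs()['ee_pos'])
a=cv2.imread('pics/w3.png')
cv2.imwrite('pics/w3b.png',cv2.resize(a[60:,80:440],None,fx=1.8,fy=1.8,interpolation=cv2.INTER_CUBIC))
E
```

```text
[0.53140514 0.2046593  0.10985644]
```

View pics/w3b.png

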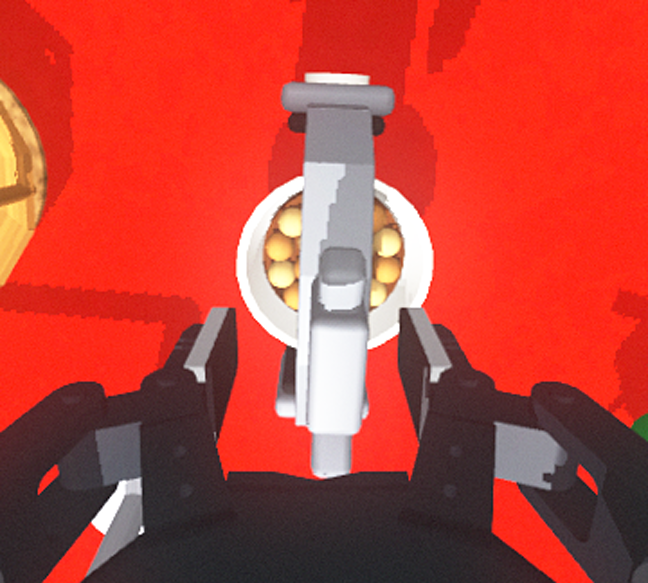

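arm_command:
  series:
    - [-0.003,0.005,0,0]
    - [-0.003,0.005,0,0]
    - [-0.003,0.005,0,0]
    - [-0.003,0.005,0,0]
    - [-0.003,0.005,0,0]

```text
time: 6.2
ee_pos: [0.5341, 0.2095, 0.1092]
tcp_rot: [-180.0, -0.0, -180.0]
wrist_force: [0.6, 0.6, 0.2]
opening: 0.0502
grasp_force: 0.0
```

arm_command:
  series:
    - [0,0,0,0]
    - [0,0,0,0]
    - [0,0,0,0]
    - [0,0,0,0]
    - [0,0,0,0]
  hand: 0.0
  grip_force: 50

```text
time: 6.7
ee_pos: [0.5342, 0.2096, 0.1094]
tcp_rot: [180.0, 0.0, -180.0]
wrist_force: [-0.5, 0.2, 1.4]
opening: 0.0149
grasp_force: 51.3
```

arm_command:
  series:
    - [0,0,0,0]
    - [0,0,0,0]
    - [0,0,-0.01,0]
    - [0,0,-0.02,0]
    - [0,0,-0.03,0]

```text
time: 7.2
ee_pos: [0.5342, 0.2095, 0.1403]
tcp_rot: [180.0, 0.0, -180.0]
wrist_force: [0.3, -0.3, -1.9]
opening: 0.0151
grasp_force: 50.8
```

arm_command:
  series:
    - [0,0,-0.03,0]
    - [0,0,-0.07,0]
    - [0,0,-0.11,0]
    - [0,0,-0.15,0]
    - [0,0,-0.175,0]

```text
time: 7.7
ee_pos: [0.5341, 0.2095, 0.3185]
tcp_rot: [179.9, 0.2, -180.0]
wrist_force: [0.3, 0.8, -0.7]
opening: 0.0151
grasp_force: 50.9
```

arm_command:
  series:
    - [-0.01,-0.02,0,0]
    - [-0.03,-0.05,0,0]
    - [-0.05,-0.085,0,0]
    - [-0.07,-0.12,0,0]
    - [-0.09,-0.155,0,0]

```text
time: 8.2
ee_pos: [0.6246, 0.0532, 0.3152]
tcp_rot: [180.0, 0.0, -180.0]
wrist_force: [1.0, 0.2, -1.7]
opening: 0.0153
grasp_force: 50.8
```

arm_command:
  series:
    - [-0.02,-0.035,0,0]
    - [-0.04,-0.065,0,0.03]
    - [-0.055,-0.085,0,0.063]
    - [-0.059,-0.095,0,0.063]
    - [-0.059,-0.095,0,0.063]

```text
time: 8.7
ee_pos: [0.6835, -0.0416, 0.3139]
tcp_rot: [-180.0, -0.0, 176.3]
wrist_force: [-0.4, 0.4, -1.8]
opening: 0.0151
grasp_force: 50.8
```

```bash
python3 - <<'E'
from h import *
np.set_printoptions(precision=4,suppress=True)
o=bot.get_obs();print(o['ee_pos'],o['tcp_rot'],o['opening'])
s=cam('scene','s4.png');t=cam('top','t4.png');w=cam('wrist','w4.png')
for n in ['crown_under','headphones_bow','headphones','rail_mid']:
    L=[]
    for nm,c in [('scene',s),('top',t),('wrist',w)]:
        m=bot.mark_of(nm,n)
        if m and m[0]['confidence']>.4: L.append(ray(c,m[0]['location'])); print(n,nm,m[0]['location'],m[0]['confidence'])
    if len(L)>1: print(tri(L))
b=cv2.imread('pics/s4.png')[100:300,180:400];b=cv2.resize(b,(550,500),interpolation=cv2.INTER_CUBIC)
cv2.imwrite('pics/s4c.png',b)
E
```

```text
[ 0.6835 -0.0416  0.3139] [-179.9936   -0.0377  176.35  ] 0.015098353276393845
crown_under scene [310.1, 171.9] 0.66
crown_under wrist [258.9, 230.4] 0.92
(array([ 0.68  , -0.0383,  0.3023]), [8.970676615201698e-06, 8.970676615079746e-06])
headphones_bow scene [311.8, 166.3] 0.61
headphones_bow wrist [250.9, 249.8] 0.59
(array([ 0.6817, -0.0422,  0.3253]), [0.0013137378032080772, 0.0013137378032080204])
headphones scene [343.6, 138.3] 0.43
headphones top [182.8, 187.4] 0.45
headphones wrist [258.0, 188.9] 0.65
(array([0.6237, 0.0609, 0.3412]), [0.09368929533714429, 0.14380169255295144, 0.0993862856488186])
rail_mid scene [308.0, 207.4] 0.58
```

View pics/s4c.png

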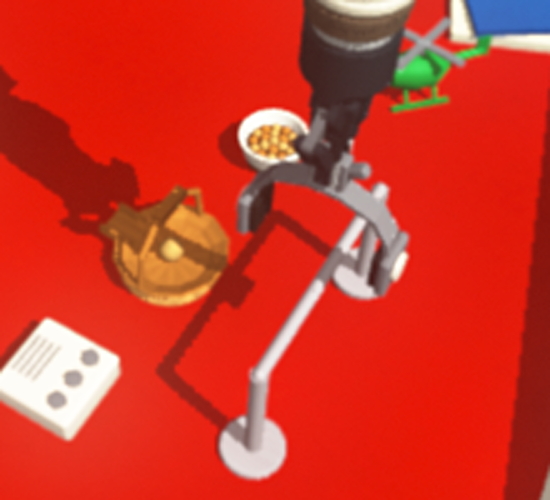

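arm_command:
  series:
    - [-0.006,0,0,0]
    - [-0.011,0,0.01,0]
    - [-0.011,0,0.04,0]
    - [-0.011,0,0.07,0]
    - [-0.011,0,0.09,0]

```text
time: 9.95
ee_pos: [0.6936, -0.0411, 0.2207]
tcp_rot: [-180.0, -0.2, 176.4]
wrist_force: [-0.6, 0.4, -1.9]
opening: 0.015
grasp_force: 50.8
```

arm_command:
  series:
    - [0,0,0.01,0]
    - [0,0,0.02,0]
    - [0,0,0.028,0]
    - [0,0,0.034,0]
    - [0,0,0.036,0]

```text
time: 10.45
ee_pos: [0.6942, -0.0411, 0.188]
tcp_rot: [-180.0, -0.0, 176.4]
wrist_force: [0.1, 0.1, -1.6]
opening: 0.0152
grasp_force: 50.8
```

arm_command:
  series:
    - [0,0,0.002,0]
    - [0,0,0.004,0]
    - [0,0,0.005,0]
    - [0,0,0.006,0]
    - [0,0,0.006,0]

```text
time: 10.95
ee_pos: [0.6942, -0.0411, 0.1823]
tcp_rot: [-180.0, 0.0, 176.4]
wrist_force: [0.3, -0.4, -1.3]
opening: 0.0153
grasp_force: 50.8
```

arm_command:
  series:
    - [0,0,0.001,0]
    - [0,0,0.002,0]
    - [0,0,0.003,0]
    - [0,0,0.003,0]
    - [0,0,0.003,0]

```text
time: 11.45
ee_pos: [0.6943, -0.0411, 0.1813]
tcp_rot: [180.0, 0.1, 176.4]
wrist_force: [-3.1, -0.7, 7.8]
opening: 0.0151
grasp_force: 52.4
```

arm_command:
  series:
    - [0,0,-0.001,0]
    - [0,0,-0.002,0]
    - [0,0,-0.002,0]
    - [0,0,-0.002,0]
    - [0,0,-0.002,0]
  hand: 0.045

```text
time: 11.95
ee_pos: [0.6942, -0.0411, 0.1811]
tcp_rot: [-180.0, -0.0, 176.4]
wrist_force: [0.6, -0.4, -0.1]
opening: 0.045
grasp_force: 0.0
```

arm_command:
  series:
    - [0,0,-0.01,0]
    - [0,0,-0.03,0]
    - [0,0,-0.06,0]
    - [0,0,-0.08,0]
    - [0,0,-0.1,0]

```text
time: 12.45
ee_pos: [0.6941, -0.0411, 0.2834]
tcp_rot: [180.0, 0.1, 176.4]
wrist_force: [0.3, 0.1, 0.1]
opening: 0.045
grasp_force: 0.0
```

```bash
python3 - <<'E'
from h import *
np.set_printoptions(precision=4,suppress=True)
print(bot.get_obs()['ee_pos'])
s=cam('scene','s5.png');w=cam('wrist','w5.png')
for n in ['crown_under','headphones_bow','headphones']:
    L=[]
    for nm,c in [('scene',s),('wrist',w)]:
        m=bot.mark_of(nm,n)
        if m and m[0]['confidence']>.4: L.append(ray(c,m[0]['location'])); print(n,nm,m[0]['location'],m[0]['confidence'])
    if len(L)>1: print(tri(L))
b=cv2.imread('pics/s5.png')[100:300,180:400];b=cv2.resize(b,(400,364),interpolation=cv2.INTER_CUBIC)
a=cv2.imread('pics/w5.png')[:364,112-30:482]
cv2.imwrite('pics/c5.png',np.hstack([b,a]))
E
```

```text
[ 0.6941 -0.0411  0.2834]
crown_under scene [309.4, 207.9] 0.8
crown_under wrist [256.2, 188.3] 0.6
(array([ 0.6928, -0.0413,  0.1757]), [7.847887117076773e-05, 7.847887117073762e-05])
headphones_bow scene [249.4, 205.6] 0.54
headphones_bow wrist [250.7, 195.5] 0.83
(array([ 0.6258, -0.0907,  0.2481]), [0.06760967457307077, 0.06760967457307064])
headphones scene [305.1, 230.8] 0.95
headphones wrist [257.5, 162.3] 0.9
(array([ 0.69  , -0.0386,  0.0633]), [0.0012477553695521264, 0.0012477553695521614])
```

View pics/c5.png

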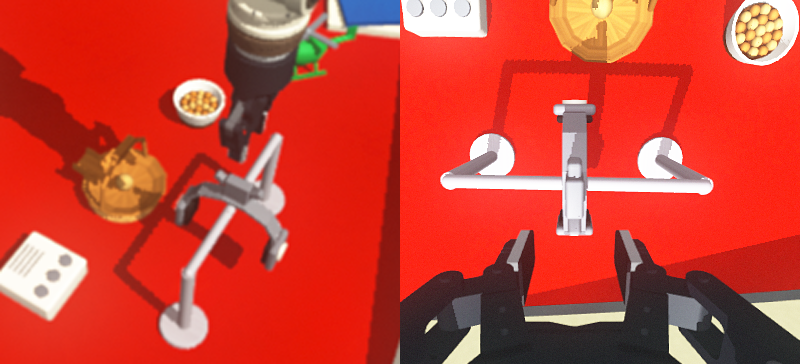

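arm_command:
  series:
    - [0.035,0.005,-0.01,0]
    - [0.08,0.012,-0.01,0]
    - [0.125,0.02,-0.01,0]
    - [0.17,0.028,-0.01,0]
    - [0.207,0.035,-0.01,0]
  hand: 0.06

```text
time: 13.35
ee_pos: [0.4871, 0.0072, 0.2907]
tcp_rot: [180.0, -0.0, 176.4]
wrist_force: [0.4, -0.5, 0.5]
opening: 0.0601
grasp_force: 0.0
```

arm_command:
  series:
    - [0,0,0,-0.14]
    - [0,0,0,-0.28]
    - [0,0,0,-0.42]
    - [0,0,0,-0.56]
    - [0,0,0,-0.7]

```text
time: 13.85
ee_pos: [0.4894, 0.0068, 0.2907]
tcp_rot: [180.0, -0.0, -143.2]
wrist_force: [-0.5, 0.5, 0.6]
opening: 0.0603
grasp_force: 0.0
```

arm_command:
  series:
    - [0,0,0,-0.14]
    - [0,0,0,-0.28]
    - [0,0,0,-0.42]
    - [0,0,0,-0.56]
    - [0,0,0,-0.7]

```text
time: 14.35
ee_pos: [0.4894, 0.0068, 0.2906]
tcp_rot: [179.9, -0.0, -103.1]
wrist_force: [-0.3, 0.3, 0.5]
opening: 0.0603
grasp_force: 0.0
```

arm_command:
  series:
    - [0,0,0.01,-0.12]
    - [0,0,0.02,-0.234]
    - [0,0,0.02,-0.234]
    - [0,0,0.02,-0.234]
    - [0,0,0.02,-0.234]

```text
time: 14.85
ee_pos: [0.4898, 0.0068, 0.2717]
tcp_rot: [-180.0, -0.0, -90.1]
wrist_force: [-0.0, 0.0, 0.2]
opening: 0.0602
grasp_force: 0.0
```

```bash
python3 - <<'E'
from h import *
np.set_printoptions(precision=4,suppress=True)
o=bot.get_obs();print(o['ee_pos'],o['tcp_rot'],o['q'])
w=cam('wrist','w6.png');s=cam('scene');t=cam('top')
for n in ['dish_handle','dish_centre','dish','mat','bowl','ball_center']:
    L=[]
    for nm,c in [('scene',s),('top',t),('wrist',w)]:
        m=bot.mark_of(nm,n)
        if m and m[0]['confidence']>.4: L.append(ray(c,m[0]['location'])); print(n,nm,np.round(m[0]['location'],1),round(m[0]['confidence'],2))
    if len(L)>1: print('   ',tri(L))
a=cv2.imread('pics/w6.png');cv2.imwrite('pics/w6b.png',cv2.resize(a,(800,600),interpolation=cv2.INTER_CUBIC))
E
```

```text
[0.4898 0.0068 0.2717] [-179.977    -0.0001  -90.1242] [  0.799   -2.1977   7.2967  99.4715  -0.0004 -89.0768]
dish_handle scene [244.9 177.4] 0.79
dish_handle wrist [252.5 178.4] 0.58
    (array([0.492 , 0.0006, 0.1382]), [0.0007657809115943469, 0.0007657809115943402])
dish_centre scene [245.7 204. ] 0.95
dish_centre wrist [250.7 163.2] 0.88
    (array([0.493 , 0.0055, 0.0108]), [0.005405127517061501, 0.005405127517061534])
dish scene [247.2 202.6] 0.81
dish wrist [253.4 163.9] 0.55
    (array([0.4919, 0.0092, 0.0106]), [0.0015306084377389362, 0.0015306084377389765])
mat scene [248.2 204.5] 0.41
bowl scene [284.9 162.4] 0.68
bowl top [392.4 238.9] 0.74
bowl wrist [231.5 275.8] 0.57
    (array([ 0.5187, -0.2206,  0.5563]), [0.17307682754631967, 0.13220751869981023, 0.0692836405878282])
ball_center scene [250.9 200.8] 0.54
ball_center wrist [251.9 162.8] 0.55
    (array([0.4983, 0.0093, 0.0211]), [0.004130914331392838, 0.004130914331392848])
```

View pics/w6b.png

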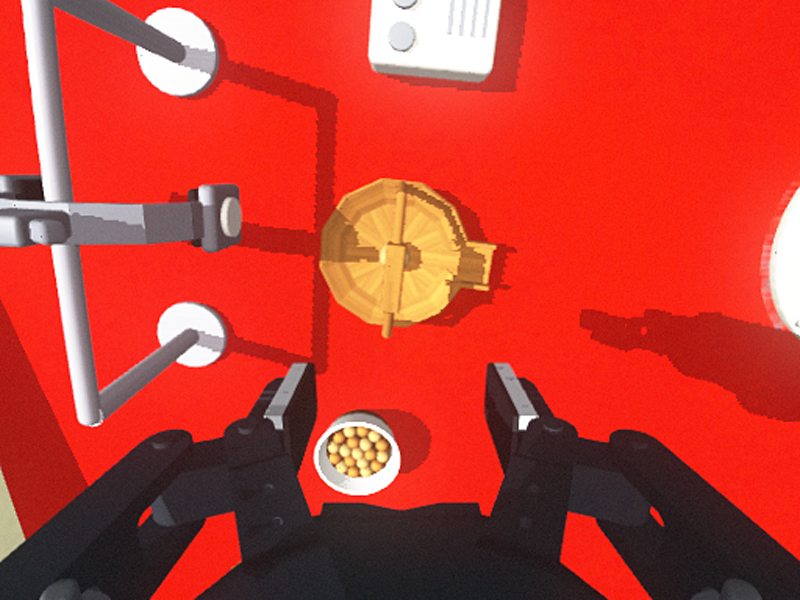

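```bash
python3 - <<'E'
from h import *
np.set_printoptions(precision=4,suppress=True)
w=cam('wrist','w7.png')
g=lambda x,y,z:print((x,y),atz(w,(x*.64,y*.64),z))
for a in [(403,183,.035),(387,335,.035),(493,267,.033),(395,245,.12),(391,305,.12),(357,449,.045),(392,254,.014)]: g(*a)
for p in [(.5,.05,.12),(.49,.0075,.12)]: print(proj(w,p)/.64)
E
```

```text
(403, 183) [ 0.4865 -0.0577  0.035 ]
(387, 335) [0.5014 0.081  0.035 ]
(493, 267) [0.4048 0.0159 0.033 ]
(395, 245) [ 0.4924 -0.0183  0.12  ]
(391, 305) [0.4954 0.0249 0.12  ]
(357, 449) [0.5323 0.1999 0.045 ]
(392, 254) [0.4966 0.0075 0.014 ]
[384.9764 337.676 ]
[398.5321 281.4438]
```

arm_command:
  series:
    - [0,-0.004,0.03,0.05]
    - [-0.001,-0.004,0.07,0.096]
    - [-0.001,-0.004,0.11,0.096]
    - [-0.001,-0.004,0.145,0.096]
    - [-0.001,-0.004,0.16,0.096]
  hand: 0.045

```text
time: 16.45
ee_pos: [0.4922, 0.0078, 0.108]
tcp_rot: [179.8, -0.0, -95.5]
wrist_force: [-0.3, 0.2, -0.3]
opening: 0.0452
grasp_force: 0.0
```

arm_command:
  series:
    - [0,0,0.006,0]
    - [0,0,0.012,0]
    - [0,0,0.015,0]
    - [0,0,0.015,0]
    - [0,0,0.015,0]

```text
time: 16.95
ee_pos: [0.4943, 0.0078, 0.0972]
tcp_rot: [-179.9, 0.0, -95.5]
wrist_force: [-0.5, 0.9, -1.0]
opening: 0.045
grasp_force: 0.0
```

```bash
python3 - <<'E'
from h import *
c=cam('wrist','w8.png');o=bot.get_obs();print(o['ee_pos'],o['tcp_rot'])
a=cv2.imread('pics/w8.png')
cv2.imwrite('pics/w8b.png',cv2.resize(a[60:360,80:440],None,fx=2,fy=2,interpolation=cv2.INTER_CUBIC))
E
```

```text
[0.49422767 0.00781512 0.09712111] [-1.79930486e+02  6.46129007e-03 -9.54816532e+01]
```

View pics/w8b.png

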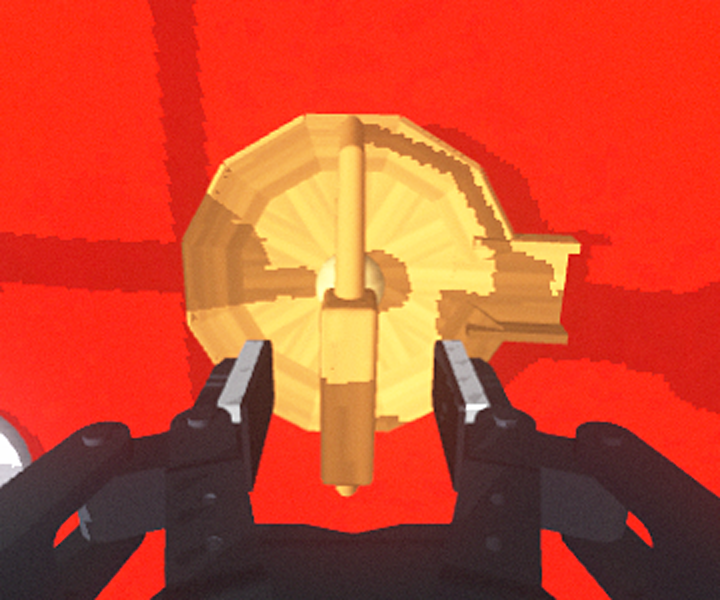

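arm_command:
  series:
    - [0,-0.001,0,0]
    - [0,-0.001,0,0]
    - [0,-0.001,0,0]
    - [0,-0.001,0,0]
    - [0,-0.001,0,0]
  hand: 0.025

```text
time: 17.5
ee_pos: [0.4947, 0.0077, 0.0963]
tcp_rot: [180.0, -0.0, -95.5]
wrist_force: [0.9, 0.4, 0.3]
opening: 0.0248
grasp_force: 0.0
```

arm_command:
  series:
    - [0,0,0,0]
    - [0,0,0,0]
    - [0,0,0,0]
    - [0,0,0,0]
    - [0,0,0,0]
  hand: 0.0
  grip_force: 60

```text
time: 18.0
ee_pos: [0.4949, 0.0077, 0.0964]
tcp_rot: [-180.0, 0.0, -95.5]
wrist_force: [0.4, 0.2, 0.3]
opening: 0.0126
grasp_force: 59.8
```

arm_command:
  series:
    - [0,0,0,0]
    - [0,0,0,0]
    - [0,0,-0.001,0]
    - [0,0,-0.003,0]
    - [0,0,-0.006,0]

```text
time: 18.5
ee_pos: [0.4943, 0.0077, 0.102]
tcp_rot: [179.9, -0.0, -95.5]
wrist_force: [-0.2, 0.3, -2.5]
opening: 0.0129
grasp_force: 59.4
```

arm_command:
  series:
    - [0,0,-0.003,0]
    - [0,0,-0.006,0]
    - [0,0,-0.009,0]
    - [0,0,-0.012,0]
    - [0,0,-0.015,0]

```text
time: 19.0
ee_pos: [0.4948, 0.0077, 0.1176]
tcp_rot: [-180.0, -0.0, -95.5]
wrist_force: [0.5, 0.6, -2.5]
opening: 0.0129
grasp_force: 59.3
```

```bash
python3 - <<'E'
from h import *
np.set_printoptions(precision=4,suppress=True)
o=bot.get_obs();print(o['ee_pos'],o['tcp_rot'],o['torque'],o['wrist_force'])
w=cam('wrist','w9.png');s=cam('scene')
for n in ['dish_centre','ball_center']:
    L=[]
    for nm,c in [('scene',s),('wrist',w)]:
        m=bot.mark_of(nm,n)
        if m: L.append(ray(c,m[0]['location'])); print(n,nm,np.round(m[0]['location'],1),round(m[0]['confidence'],2))
    if len(L)>1: print('   ',tri(L))
E
```

```text
[0.4948 0.0077 0.1176] [-179.9965   -0.0007  -95.4774] [ 0.035   0.0163 -0.043 ] [ 0.5017  0.6085 -2.4607]
dish_centre scene [244. 200.] 0.84
dish_centre wrist [255.1 195.9] 0.87
    (array([ 0.4911, -0.0008,  0.0392]), [0.005338585592802034, 0.005338585592802061])
ball_center scene [250.2 195.7] 0.49
ball_center wrist [255.7 201.3] 0.81
    (array([0.4965, 0.0106, 0.0423]), [0.003785839195765056, 0.003785839195765132])
```

arm_command:
  series:
    - [0,0,-0.004,0]
    - [0,0,-0.01,0]
    - [0,0,-0.016,0]
    - [0,0,-0.022,0]
    - [0,0,-0.028,0]

```text
time: 19.8
ee_pos: [0.4949, 0.0077, 0.1461]
tcp_rot: [-180.0, 0.0, -95.5]
wrist_force: [0.2, -0.4, -2.3]
opening: 0.0128
grasp_force: 59.4
```

arm_command:
  series:
    - [0,0,-0.006,0]
    - [0,0,-0.012,0]
    - [0,0,-0.018,0]
    - [0,0,-0.024,0]
    - [0,0,-0.028,0]

```text
time: 20.3
ee_pos: [0.4949, 0.0077, 0.1739]
tcp_rot: [-180.0, 0.0, -95.5]
wrist_force: [-0.1, 0.7, -1.3]
opening: 0.0126
grasp_force: 59.4
```

arm_command:
  series:
    - [0,0,-0.002,0]
    - [0,0,-0.002,0]
    - [0,0,-0.002,0]
    - [0,0,-0.002,0]
    - [0,0,-0.002,0]

```text
time: 20.8
ee_pos: [0.4947, 0.0077, 0.175]
tcp_rot: [180.0, -0.0, -95.5]
wrist_force: [-0.8, -0.6, -1.6]
opening: 0.0127
grasp_force: 59.4
```

arm_command:
  series:
    - [0,0,0,0]
    - [0,0,0,0]
    - [0,0,0,0.02]
    - [0,0,0,0.05]
    - [0,0,0,0.09]

```text
time: 21.3
ee_pos: [0.4948, 0.0077, 0.1753]
tcp_rot: [-180.0, -0.0, -100.8]
wrist_force: [-0.1, 0.1, -2.3]
opening: 0.013
grasp_force: 59.3
```

arm_command:
  series:
    - [0,0,0,0.05]
    - [0,0,0,0.1]
    - [0,0,0,0.15]
    - [0,0,0,0.2]
    - [0,0,0,0.25]

```text
time: 21.8
ee_pos: [0.4948, 0.0077, 0.1753]
tcp_rot: [-180.0, 0.0, -115.2]
wrist_force: [0.8, -0.4, -2.4]
opening: 0.013
grasp_force: 59.4
```

```bash
python3 - <<'E'
from h import *
np.set_printoptions(precision=4,suppress=True)
o=bot.get_obs();print(o['ee_pos'],o['tcp_rot'],o['q'])
w=cam('wrist','w10.png');s=cam('scene')
for n,z in [('dish_centre',.094),('ball_center',.108)]:
    m=bot.mark_of('wrist',n)
    if m: print(n,np.round(m[0]['location'],1),round(m[0]['confidence'],2),atz(w,m[0]['location'],z))
E
```

```text
[0.4948 0.0077 0.1753] [-179.9989    0.0004 -115.1668] [  0.8956  -3.3591  -4.5607  88.7973  -0.0002 -63.9376]
dish_centre [255.5 201.3] 0.61 [0.4952 0.0091 0.094 ]
ball_center [253.7 200.1] 0.66 [0.4941 0.0033 0.108 ]
```

arm_command:
  series:
    - [0,0,0,0.03]
    - [0,0,0,0.08]
    - [0,0,0,0.13]
    - [0,0,0,0.18]
    - [0,0,0,0.24]

```text
time: 22.5
ee_pos: [0.4948, 0.0077, 0.1753]
tcp_rot: [180.0, -0.0, -128.9]
wrist_force: [0.2, 0.1, -1.2]
opening: 0.0133
grasp_force: 59.3
```

arm_command:
  series:
    - [0,0,0,0.06]
    - [0,0,0,0.12]
    - [0,0,0,0.18]
    - [0,0,0,0.24]
    - [0,0,0,0.3]

```text
time: 23.0
ee_pos: [0.4948, 0.0077, 0.1753]
tcp_rot: [-180.0, 0.0, -146.1]
wrist_force: [0.5, -0.5, -2.0]
opening: 0.0129
grasp_force: 59.4
```

arm_command:
  series:
    - [0,0,0,0.06]
    - [0,0,0,0.12]
    - [0,0,0,0.18]
    - [0,0,0,0.24]
    - [0,0,0,0.3]

```text
time: 23.5
ee_pos: [0.4948, 0.0077, 0.1753]
tcp_rot: [-180.0, -0.0, -163.3]
wrist_force: [-0.3, 0.3, -2.1]
opening: 0.0127
grasp_force: 59.3
```

arm_command:
  series:
    - [0,0,0,0.06]
    - [0,0,0,0.12]
    - [0,0,0,0.18]
    - [0,0,0,0.23]
    - [0,0,0,0.28]

```text
time: 24.0
ee_pos: [0.4948, 0.0077, 0.1753]
tcp_rot: [-180.0, -0.0, -179.3]
wrist_force: [0.4, 0.3, -2.2]
opening: 0.0127
grasp_force: 59.4
```

arm_command:
  series:
    - [0,0,0,0.05]
    - [0,0,0,0.1]
    - [0,0,0,0.14]
    - [0,0,0,0.17]
    - [0,0,0,0.195]

```text
time: 24.5
ee_pos: [0.4948, 0.0077, 0.1753]
tcp_rot: [180.0, 0.0, 169.6]
wrist_force: [-0.4, 1.3, -1.5]
opening: 0.013
grasp_force: 59.4
```

arm_command:
  series:
    - [0,0,0,0]
    - [0,0,0,0]
    - [0,0,0,0]
    - [0,0,0,0]
    - [0,0,0,0]

```text
time: 25.0
ee_pos: [0.4948, 0.0077, 0.1753]
tcp_rot: [180.0, -0.0, 169.7]
wrist_force: [-0.7, 0.0, -2.6]
opening: 0.0129
grasp_force: 59.3
```

arm_command:
  series:
    - [0,0,0,0]
    - [0,0,0,0]
    - [0,0,0,0]
    - [0,0,0,0]
    - [0,0,0,0]

```text
time: 25.5
ee_pos: [0.4948, 0.0077, 0.1753]
tcp_rot: [-180.0, -0.0, 169.7]
wrist_force: [-0.2, 0.0, -2.2]
opening: 0.0125
grasp_force: 59.4
```

```bash
python3 - <<'E'
from h import *
np.set_printoptions(precision=4,suppress=True)
o=bot.get_obs();print(o['ee_pos'],o['tcp_rot'],o['torque'])
w=cam('wrist','w11.png');s=cam('scene');t=cam('top')
for n,z in [('dish_centre',.094),('ball_center',.108),('bowl',0),('headphones',.07),('crown_under',.167),('mat',0)]:
  for nm,c in [('wrist',w),('scene',s),('top',t)]:
    m=bot.mark_of(nm,n)
    if m and m[0]['confidence']>.4: print(n,nm,np.round(m[0]['location'],1),round(m[0]['confidence'],2),atz(c,m[0]['location'],z))
# dish tan mask in wrist view, heading of the farthest wood pixel
hsv=cv2.cvtColor(cv2.imread('pics/w11.png'),cv2.COLOR_BGR2HSV)
k=cv2.inRange(hsv,(12,80,90),(32,255,255))
k[300:]=0
n,l,st,ce=cv2.connectedComponentsWithStats(k);i=1+np.argmax(st[1:,4]);print(st[i],ce[i])
ys,xs=np.where(l==i);P=np.array([atz(w,(x,y),.11)[:2] for x,y in zip(xs[::3],ys[::3])])
d=P-np.array([.495,.008]);r=np.hypot(*d.T);a=np.degrees(np.arctan2(d[:,1],d[:,0]))
f=r>.075;print('lip heading',np.median(a[f]),a[f].min(),a[f].max(),r.max(),f.sum())
E
```

```text
[0.4948 0.0077 0.1753] [-179.9995   -0.0022  169.6974] [0.0062 0.04   0.0389]
dish_centre wrist [254.6 200. ] 0.74 [0.4945 0.0059 0.094 ]
dish_centre scene [243.9 186.2] 0.62 [0.4859 0.002  0.094 ]
ball_center wrist [255.  202.4] 0.76 [0.4921 0.0067 0.108 ]
ball_center scene [249.2 179.9] 0.64 [0.4942 0.0189 0.108 ]
bowl wrist [429.4 178. ] 0.65 [0.5356 0.2125 0.    ]
bowl scene [285.4 164.1] 0.82 [0.5265 0.2058 0.    ]
bowl top [181.9 189.6] 0.67 [0.5367 0.215  0.    ]
headphones scene [303.9 229.8] 0.85 [ 0.6881 -0.0405  0.07  ]
headphones top [261.5 139.4] 0.86 [ 0.6871 -0.0396  0.07  ]
crown_under scene [309.  209.5] 0.93 [ 0.6923 -0.0401  0.167 ]
crown_under top [309.2 211.4] 0.67 [ 0.4628 -0.173   0.167 ]
mat scene [121.8 321.5] 0.67 [ 0.3765 -0.4494  0.    ]
[  171   118   201   182 21120] [261.7643 194.0909]
lip heading 73.48955205127749 -18.504677601773068 98.32622134257018 0.09169873471196423 387
```

```bash
python3 -c "
from workcell import bot
print(bot.job_done())"
```

```text
the job is handed in; nothing more can be done
None
```

The job is handed in at about 25 s of robot time, though the hand-in call returned no verdict: the headphones hang on the rail by their crown, and the dish is held level about 8 cm above its mat with the lip towards the bowl and the ball within about 1 cm of its centre, by network estimate.

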